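# Set stepped candles on the Advent board

## Robot

A 7-joint arm with a two-finger parallel gripper is mounted at the origin on the work surface. World frame = base frame: x ahead of the robot, y to its left, z up, the work surface at z = 0. Lengths are in m, angles in rad, forces in N, time in s.
With the tool pointing down it reaches from about 0.4 to 0.9 m from the base axis. Payload 5.5 kg.
Tool frame: the origin (TCP) lies midway between the tips of the shut fingers; the grasp point (between the pads) lies 19 mm behind it (manip.grip_depth is the distance from the TCP to the grasp point, in m); z points along the fingers, x is the direction in which the jaws open and shut, and the axes are right-handed (so a half turn about z gives the same grasp; the last joint's range is limited). The gripper opens to 92 mm and grips with 3 to 60 N. Pads are 19 mm wide; open, the fingers measure 130 mm over their backs; the gripper's body (75 mm by 190 mm) begins 47 mm behind the grasp point.
Start: joints at [1.467, 0.501, -0.427, 1.55, 0.221, 1.138, -0.21], TCP at [0.233, -0.607, 0.227] pointing down, gripper open.
Joint ranges: [-2.88, 2.88], [-0.31, 2.03], [-1.54, 1.56], [0.2, 2.42], [-1.41, 4.55], [0.19, 2.02], [-2.57, 2.57]. Speed limits (rad/s): [2.57, 2.57, 3.14, 3.14, 3.14, 3.14, 3.14].

## Interface

Orientations are given as a unit quaternion [x, y, z, w].
In Python, from bench import manip, effector, viewer gives the robot as it stands. Calls block until the motion is done:
- manip.move_pose(position, orientation): joint-space move of the TCP to a pose.
- manip.servo_line(position, ori=None, vel=0.15): straight line of the TCP; ori=None keeps the orientation; vel is the mean speed in m/s.
- manip.movej(angles): joint-space move.
- effector.open_jaws() and effector.close(f_grip=None): open the fingers fully, or close them until they stop; f_grip is the grip in N (None keeps the last).
- manip.sleep(seconds).
- manip.solve_ik(position, orientation): joint angles nearest the present ones, or None.
- viewer.get_image(name): name is "scene" or "top" or "wrist"; returns the picture (400x640x3 uint8, red, green, blue); there is no depth.
- viewer.get_calibration(name): a dict with "vfov" (degrees; the focal length in pixels is half the picture's height over the tangent of half this angle, whatever the lens; pixels are square), "cx", "cy" (the principal point, pixels), "dist_coeffs" ([k1, k2, p1, p2, k3] as OpenCV has them; the pictures are not rectified), "eye" and "attitude" of the camera in the world. Camera axes: x right, y down, z forward; pixel columns grow to the right and rows downward; lengths in m; the calibration is good to about 2 mm. A picture is of the moment at which its call begins: read the wrist's pose just before it. get_calibration takes no time and is no camera call; for the wrist camera it gives the pose at the moment of the call.
A pose or a line that the arm cannot do raises manip.PlanningError and nothing moves.
- manip.hand_in(): hands the job in, once; it reports no verdict.
Readings, each from a call of its own:
- manip.current_clock(): time.
- manip.current_q(): joint angles.
- manip.current_joint_velocities(): joint speeds.
- manip.current_tau(): joint torques, N m.
- manip.current_tool_pos(): TCP position.
- manip.current_tcp_rot(): TCP orientation.
- manip.current_force(): force on the tool from outside, world axes, zero at the start.
- manip.current_wrist_torque(): the same for the moment, N m.
- manip.current_finger_gap(): finger opening in m.
Only numpy, scipy, OpenCV 4.12 (cv2) and the standard library are available. Lean on these libraries where they do the work, as an engineer would, in place of code of your own. Each camera call takes 0.05 s, during which the arm holds its last target.

## Task

Set the four cream pillar candles upright on the brass plates of the wooden Advent board, one on each plate and standing flat inside its rim, in falling steps of height: the tallest on the plate next to the wooden star, the shortest at the other end. Don't let a candle fall over on the way, and leave the spray can standing beside the board where it is.

Things in the scene. Friction and masses are not known exactly. Their poses are not given: they have to be found in the camera images.
- candle_60: the shortest of four plain cream-coloured pillar candles with a short dark wick: an upright cylinder 50 mm in diameter and 60 mm tall, standing loose on the table at the start, about 106 g give or take a third. Origin: centre of its underside, z up its axis.
- candle_85: the second shortest of four plain cream-coloured pillar candles with a short dark wick: an upright cylinder 50 mm in diameter and 85 mm tall, standing loose on the table at the start, about 150 g give or take a third. Origin: centre of its underside, z up its axis.
- candle_110: the second tallest of four plain cream-coloured pillar candles with a short dark wick: an upright cylinder 50 mm in diameter and 110 mm tall, standing loose on the table at the start, about 195 g give or take a third. Origin: centre of its underside, z up its axis.
- candle_135: the tallest of four plain cream-coloured pillar candles with a short dark wick: an upright cylinder 50 mm in diameter and 135 mm tall, standing loose on the table at the start, about 239 g give or take a third. Origin: centre of its underside, z up its axis.
- plate_a: one of four identical round brass candle plates, at one end of the row; fixed 92 mm apart in a row along a wooden board (530 x 130 x 18 mm, fixed). 78 mm across; flat floor 70 mm wide, 3 mm above the board (21 mm above the table); rim top 8 mm above the board. Origin: centre of the plate's underside, on the board's top. y axis: along the row, from plate_a to plate_d; x: across the board, away from the robot.
- plate_b: one of four identical round brass candle plates, next to plate_a; fixed 92 mm apart in a row along a wooden board (530 x 130 x 18 mm, fixed). 78 mm across; flat floor 70 mm wide, 3 mm above the board (21 mm above the table); rim top 8 mm above the board. Origin: centre of the plate's underside, on the board's top. y axis: along the row, from plate_a to plate_d; x: across the board, away from the robot.
- plate_c: one of four identical round brass candle plates, between plate_b and plate_d; fixed 92 mm apart in a row along a wooden board (530 x 130 x 18 mm, fixed). 78 mm across; flat floor 70 mm wide, 3 mm above the board (21 mm above the table); rim top 8 mm above the board. Origin: centre of the plate's underside, on the board's top. y axis: along the row, from plate_a to plate_d; x: across the board, away from the robot.
- plate_d: one of four identical round brass candle plates, at the other end of the row; fixed 92 mm apart in a row along a wooden board (530 x 130 x 18 mm, fixed). 78 mm across; flat floor 70 mm wide, 3 mm above the board (21 mm above the table); rim top 8 mm above the board. Origin: centre of the plate's underside, on the board's top. y axis: along the row, from plate_a to plate_d; x: across the board, away from the robot.
- star: a flat six-pointed star of pale wood, 76 mm across, 11 mm thick, fixed on top of the board at one of its two ends (which end differs from start to start), in line with the plates and 82 mm from the centre of the end plate next to it. A small pine cone with sprigs, 38 mm high, takes the other end. Origin: centre of its underside.
- spray_can: a loose spray can, 53 mm in diameter, 190 mm tall, brass-coloured cap, standing alone off one end of the board (a jar, 100 mm tall, stands off the other; more cans are in a carton at the back). Leave it where it is. Origin: centre of its underside. Between the candles: a clay lump, a ring and a plunger cutter, under 45 mm high.
Not all that is in view belongs to the job. What is shaped like the candle_60 but purple is not meant. What is shaped like the candle_135 but green is not meant.

How it is judged:
By the outcome, as a careful person would: the job done as asked, in the order asked, and still so for the second after the job is handed in, with the robot touching nothing.
It also fails if it takes over 96 s, if anything falls off the work surface, if the arm or the gripper's body presses on something with over 40 N, if the wrist force passes 120 N, or if a joint passes its speed limit or range.

## Working session

There is one attempt and no reset: what is moved stays moved. The work goes in short steps, each a Python script; the robot and the scene stay as the last script left them, time stands still between calls to the robot, and variables do not carry over. Pictures are saved under pics/ and viewed, and the job is handed in when it is done.

```bash
ls; mkdir -p pics; python3 - <<'E'
from bench import manip, effector, viewer
import cv2
for n in ("scene","top","wrist"):
    c=viewer.get_calibration(n); print(n,c)
    im=viewer.get_image(n); cv2.imwrite(f"pics/{n}0.png",im[:,:,::-1])
print(manip.current_clock(),manip.current_tool_pos(),manip.current_tcp_rot(),manip.grip_depth)
E
```

```text
pics
scene {'vfov': 56.08479450737498, 'cx': 316.3438520501597, 'cy': 196.06025452553615, 'dist_coeffs': array([-0.06782323,  0.        ,  0.        ,  0.        ,  0.        ]), 'eye': array([1.33182276, 0.18846394, 0.61614649]), 'attitude': array([ 0.54840917,  0.68628913, -0.36920942, -0.30321446])}
top {'vfov': 55.69761201061814, 'cx': 313.4220378540777, 'cy': 201.91983599932513, 'dist_coeffs': array([-0.0423764,  0.       ,  0.       ,  0.       ,  0.       ]), 'eye': array([ 0.4042593 , -0.00317769,  1.07554471]), 'attitude': array([ 0.70898111, -0.70423474,  0.03363149, -0.01637477])}
wrist {'vfov': 66.2133095643355, 'cx': 316.0816174409294, 'cy': 200.43863569369745, 'dist_coeffs': array([-0.05145281,  0.        ,  0.        ,  0.        ,  0.        ]), 'eye': array([ 0.29510028, -0.58232934,  0.38284416]), 'attitude': array([ 0.81724606, -0.56195256, -0.07311878,  0.10474657])}
0.15 [ 0.23291898 -0.60626798  0.225934  ] [ 8.24217780e-01 -5.66272477e-01 -5.72320331e-04 -4.53577219e-04] 0.0188
```

View pics/scene0.png

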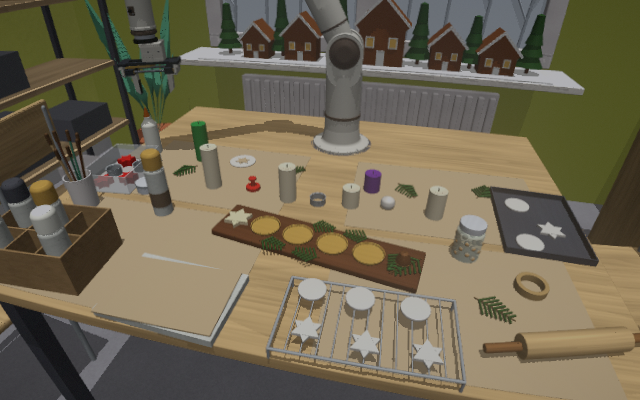

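View pics/top0.png

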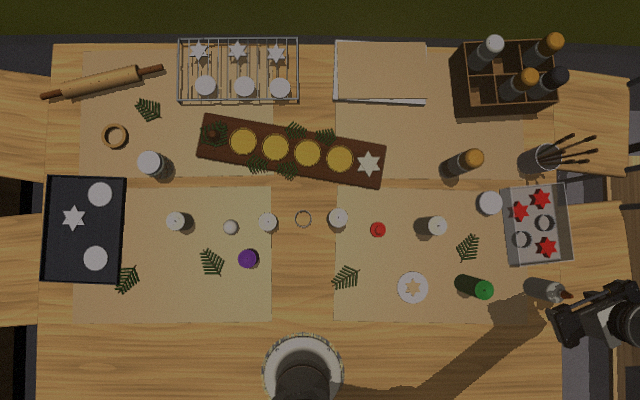

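View pics/wrist0.png

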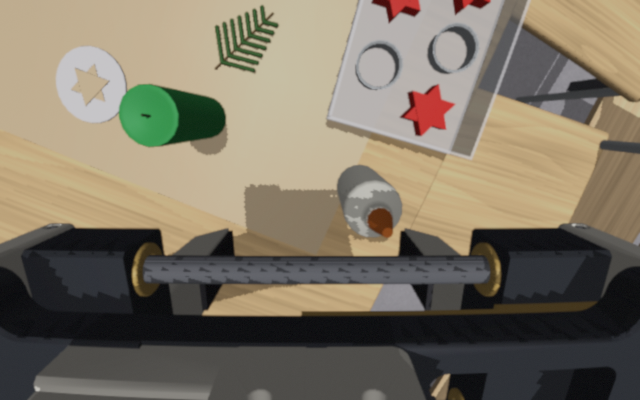

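The wooden star is at the right end of the top view at (368,163), so plate_a is that end plate at (340,160). In the top view the candles are at x≈178, 268, 338 and 437 on row ≈221. The scene view suggests they are 85, 60, 110 and 135 in that order. I'll zoom in and measure.

```bash
cat > h.py <<'E'
import numpy as np, cv2
from scipy.spatial.transform import Rotation as R
from bench import manip, effector, viewer
def K(c):
    f=200/np.tan(np.radians(c['vfov'])/2); return np.array([[f,0,c['cx']],[0,f,c['cy']],[0,0,1]])
def ray(c,uv):
    p=cv2.undistortPoints(np.array([[uv]],float),K(c),np.array(c['dist_coeffs']))[0,0]
    d=R.from_quat(c['attitude']).apply([p[0],p[1],1]); return np.array(c['eye']),d
def onz(c,uv,z):
    e,d=ray(c,uv); return e+d*(z-e[2])/d[2]
def proj(c,P):
    r=R.from_quat(c['attitude']).inv(); t=-r.apply(c['eye'])
    return cv2.projectPoints(np.atleast_2d(np.array(P,float)),r.as_rotvec(),t,K(c),np.array(c['dist_coeffs']))[0][:,0]
E
python3 - <<'E'
from h import *
im=cv2.imread('pics/top0.png')
cv2.imwrite('pics/top_a.png',cv2.resize(im[100:250,160:320],None,fx=5,fy=4*1.25,interpolation=cv2.INTER_CUBIC)[:600*2//2+150])
a=cv2.resize(im[195:245,160:360],None,fx=4,fy=4,interpolation=cv2.INTER_CUBIC)
b=cv2.resize(im[105:195,190:390],None,fx=4,fy=4,interpolation=cv2.INTER_CUBIC)
cv2.imwrite('pics/top_crop.png',np.vstack([a,b]))
s=cv2.imread('pics/scene0.png')
cv2.imwrite('pics/scene_crop.png',cv2.resize(s[130:290,190:460],None,fx=2.96,fy=2.96,interpolation=cv2.INTER_CUBIC))
E
```

```text
(no output)
```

View pics/top_crop.png

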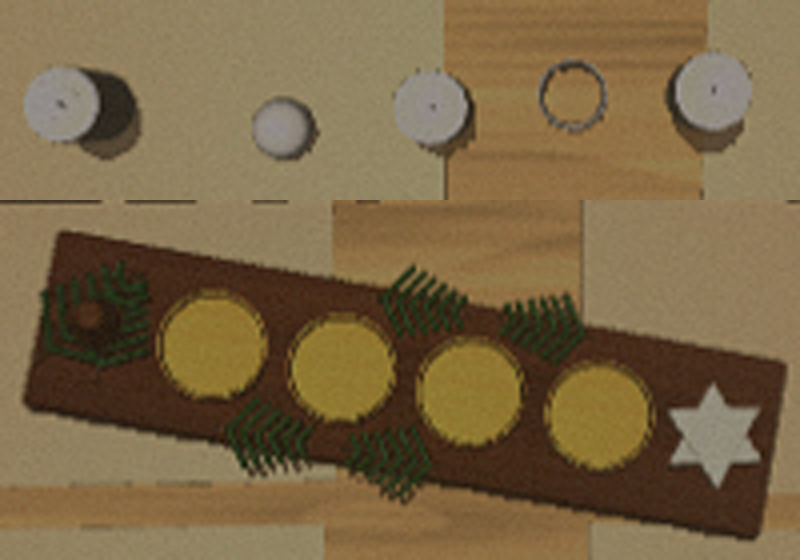

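View pics/scene_crop.png

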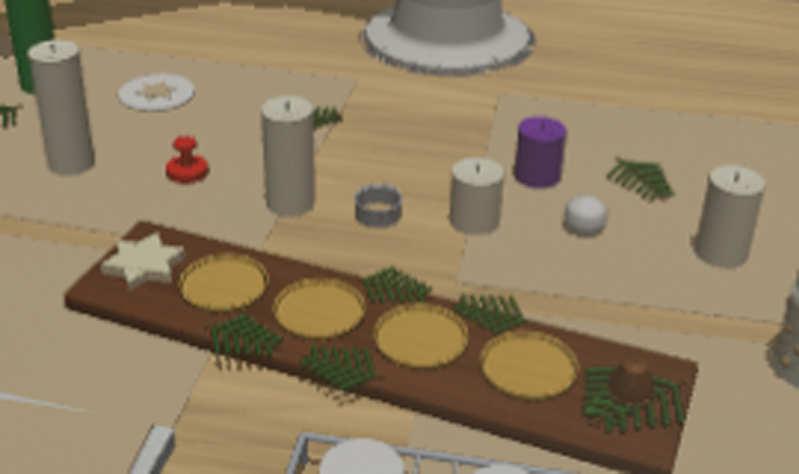

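The zoomed views confirm star, plate_a to plate_d and then the pine cone, running right to left in the top view. Candle tops in top-view pixels are about (175,221), (268,222), (338,218) and (~440,226).

```bash
cat > meas.py <<'E'
from h import *
def run(top,scene=None):
    c=viewer.get_calibration('top'); hsv=cv2.cvtColor(top,cv2.COLOR_BGR2HSV)
    m=cv2.inRange(hsv,(18,130,110),(32,255,255)); m[:100]=0;m[200:]=0
    m=cv2.morphologyEx(m,cv2.MORPH_CLOSE,np.ones((3,3)))
    out=[]
    for q in cv2.findContours(m,cv2.RETR_EXTERNAL,cv2.CHAIN_APPROX_NONE)[0]:
        if cv2.contourArea(q)<200: continue
        e=cv2.fitEllipse(q); out.append((e,onz(c,e[0],.022)))
    return out
if __name__=='__main__':
    top=cv2.imread('pics/top0.png'); c=viewer.get_calibration('top'); cs=viewer.get_calibration('scene')
    P=[]
    for e,p in run(top):
        print('yellow',np.round(e[0],1),np.round(e[1],1),p.round(4)); 
        if abs(e[1][0]-e[1][1])<4: P.append(p)
    P=sorted(P,key=lambda p:p[1]); print('spacing',[round(float(np.linalg.norm(a-b)),4) for a,b in zip(P,P[1:])])
    g=cv2.cvtColor(top,cv2.COLOR_BGR2HSV)
    m=((g[:,:,2]>150)&(g[:,:,1]<60)).astype(np.uint8)*255
    m=cv2.morphologyEx(m,cv2.MORPH_CLOSE,np.ones((3,3)))
    cv2.imwrite('pics/m.png',m)
    for q in cv2.findContours(m[190:260],cv2.RETR_EXTERNAL,cv2.CHAIN_APPROX_NONE,offset=(0,190))[0]:
        if cv2.contourArea(q)<100: continue
        e=cv2.fitEllipse(q); print('white',np.round(e[0],1),np.round(e[1],1),[onz(c,e[0],h)[:2].round(3).tolist() for h in (.06,.085,.11,.135)])
    f=K(c)[0,0]; print('f',f,[ (h,50/1000*f/(1.0755-h)) for h in (.06,.085,.11,.135)])
E
python3 meas.py; python3 - <<'E'
import cv2,numpy as np
im=cv2.imread('pics/top0.png')
a=cv2.resize(im[140:250,400:500],None,fx=5,fy=5,interpolation=cv2.INTER_CUBIC)
cv2.imwrite('pics/r.png',a)
E
```

```text
yellow [310.9 191.9] [14.7 48.3] [ 0.5071 -0.0215  0.022 ]
yellow [339.2 158.8] [23.9 24.9] [ 0.6015 -0.1008  0.022 ]
yellow [306.9 152.8] [24.1 25.1] [ 0.6177 -0.0094  0.022 ]
yellow [275.  146.9] [24.2 25.3] [0.6335 0.0806 0.022 ]
yellow [242.8 141. ] [23.8 26.2] [0.6496 0.1714 0.022 ]
yellow [584.7 133.8] [ 65.7 106.9] [ 0.6866 -0.8288  0.022 ]
yellow [307.9 116.1] [29.7 58.1] [ 0.7234 -0.0116  0.022 ]
yellow [ 38.2 139.1] [75.2 82.4] [0.6521 0.7551 0.022 ]
spacing [0.0929, 0.0913, 0.0922]
f 378.55178867191626 [(0.06, np.float64(18.638689742585736)), (0.085, np.float64(19.109126131848374)), (0.11, np.float64(19.603924840596388)), (0.135, np.float64(20.12502863752878))]
```

View pics/r.png

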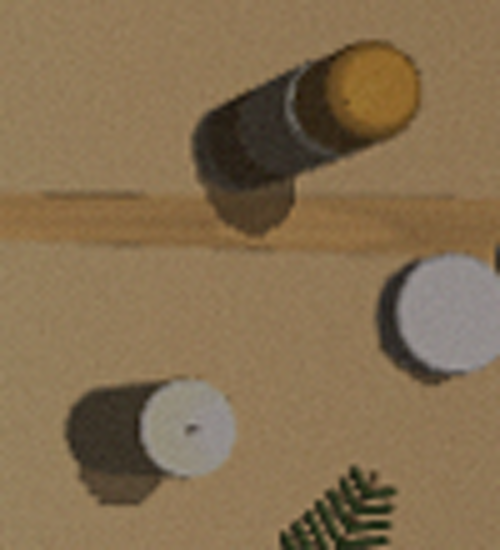

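```bash
python3 - <<'E'
from h import *
top=cv2.imread('pics/top0.png');sc=cv2.imread('pics/scene0.png'); c=viewer.get_calibration('top'); cs=viewer.get_calibration('scene')
g=cv2.cvtColor(top,cv2.COLOR_BGR2HSV)
print(g[225,440],g[221,175],g[230,200])
H={178:.085,268:.06,338:.11,437:.135}
m=((g[:,:,2]>120)&(g[:,:,1]<50)).astype(np.uint8)*255
m=cv2.morphologyEx(m,cv2.MORPH_CLOSE,np.ones((3,3)))
ov=sc.copy()
for q in cv2.findContours(m[190:260],cv2.RETR_EXTERNAL,cv2.CHAIN_APPROX_NONE,offset=(0,190))[0]:
    if cv2.contourArea(q)<100: continue
    e=cv2.fitEllipse(q); k=min(H,key=lambda k:abs(k-e[0][0]))
    if abs(k-e[0][0])>8: continue
    p=onz(c,e[0],H[k]); print(H[k],np.round(e[0],1),np.round(e[1],1),p.round(4))
    for z in (0,H[k]):
        u=proj(cs,[[p[0]+.025*np.cos(t),p[1]+.025*np.sin(t),z] for t in np.linspace(0,6.28,40)])
        for a in u: cv2.circle(ov,tuple(np.round(a).astype(int)),0,(0,0,255),-1)
cv2.imwrite('pics/ov.png',cv2.resize(ov[130:290,190:460],None,fx=2.96,fy=2.96))
E
```

```text
[  8  22 139] [18 35 94] [ 20  88 145]
0.135 [437.3 225. ] [17.5 18.3] [ 0.4151 -0.3377  0.135 ]
0.06 [267.1 221.3] [17.  17.3] [0.4235 0.0958 0.06  ]
0.085 [174.6 220.5] [17.3 17.6] [0.4231 0.3344 0.085 ]
0.11 [338.  217.2] [18.  18.2] [ 0.4341 -0.0896  0.11  ]
```

View pics/ov.png

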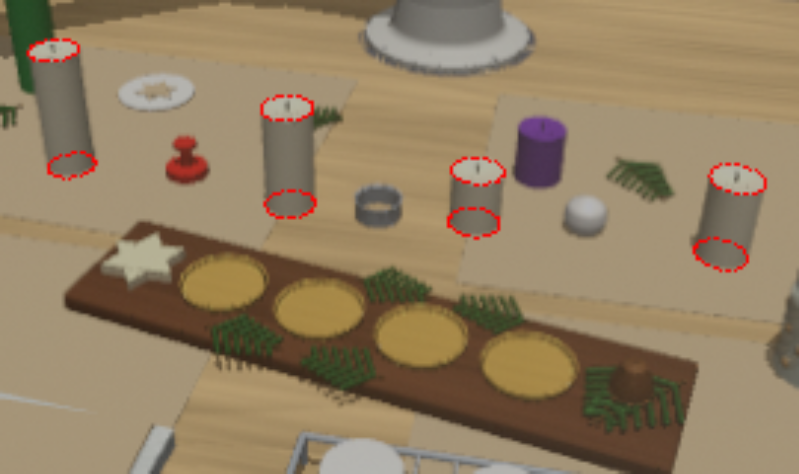

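Plate spacing comes out at 92 mm, and the candle circles reprojected from the top view match the scene view to about 1 px. That confirms the heights: 135, 110, 60 and 85 from the star side. Starting with candle_135 onto plate_a.

```bash
cat > act.py <<'E'
from h import *
C={135:(.4151,-.3377),110:(.4341,-.0896),60:(.4235,.0958),85:(.4231,.3344)}
Pl={'a':(.6015,-.1008),'b':(.6177,-.0094),'c':(.6335,.0806),'d':(.6496,.1714)}
d=np.subtract(Pl['d'],Pl['a']); ROW=np.arctan2(d[1],d[0])-np.pi/2
gd=manip.grip_depth
def quat(y): return (R.from_euler('z',y)*R.from_euler('x',np.pi)).as_quat()
def best(pos,yaw):
    q0=np.array(manip.current_q()); o=[]
    for k in (-1,0,1):
        y=yaw+k*np.pi
        s=manip.solve_ik(pos,quat(y))
        if s is not None: o.append((np.abs(np.array(s)-q0).max(),y))
    return min(o)[1]
def st(t): print(t,'t=%.1f'%manip.current_clock(),np.round(manip.current_tool_pos(),4),'gap %.4f'%manip.current_finger_gap(),'F',np.round(manip.current_force(),1))
def pick(h,yaw,fast=True):
    H=h/1000; gz=H-.028-gd; x,y=C[h]
    up=[x,y,max(gz+.09,.2)]
    w=best(up,yaw); manip.move_pose(up,quat(w)); st('above')
    manip.servo_line([x,y,gz],vel=.12); st('down')
    effector.close(f_grip=25); st('closed')
def place(h,pl,yaw):
    H=h/1000; gz=H-.028-gd; x,y=C[h]; X,Y=Pl[pl]
    manip.servo_line([x,y,gz+.19],vel=.15); st('lift')
    w=best([X,Y,gz+.19],yaw)
    manip.servo_line([X,Y,gz+.19],ori=quat(w),vel=.15); st('over')
    manip.servo_line([X,Y,gz+.05],vel=.15)
    manip.servo_line([X,Y,gz+.0215],vel=.04); st('low')
    effector.open_jaws(); st('open')
    manip.servo_line([X,Y,gz+.15],vel=.15); st('up')
E
python3 - <<'E'
from act import *
c=viewer.get_calibration('top'); print('can base',onz(c,(447,171),0), 'row yaw',np.degrees(ROW))
pick(135,np.pi/2)
manip.servo_line([*C[135],.135-.028-gd+.03],vel=.1); st('lifted 30')
im=viewer.get_image('scene'); cv2.imwrite('pics/s1.png',im[:,:,::-1])
E
```

```text
can base [ 0.57364632 -0.41720703  0.        ] row yaw -10.021187957098201
above t=1.4 [ 0.4146 -0.3391  0.2001] gap 0.0920 F [ 1.  -0.7 -0.2]
down t=2.5 [ 0.4157 -0.3381  0.0889] gap 0.0920 F [0.7 0.2 0.4]
closed t=3.2 [ 0.4151 -0.3378  0.0882] gap 0.0498 F [ 0.7 -0.5  0.7]
lifted 30 t=3.7 [ 0.4151 -0.3379  0.1184] gap 0.0496 F [ 0.3 -0.9 -2.6]
```

View pics/s1.png

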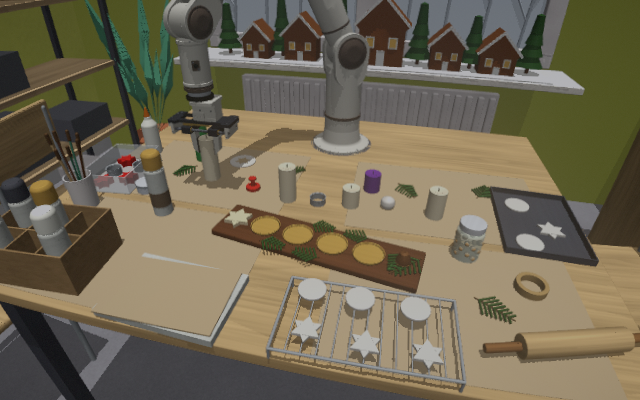

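The scene view shows candle_135 held upright and off the table at (210,158), with a gap of 49.6 mm and a load of about 3 N. Carrying it to plate_a.

```bash
python3 - <<'E'
from act import *
place(135,'a',ROW)
for n in('top','scene'):
    im=viewer.get_image(n); cv2.imwrite(f'pics/{n}2.png',im[:,:,::-1])
a=cv2.imread('pics/top2.png')[100:250,160:480];b=cv2.imread('pics/scene2.png')[120:270,180:500]
cv2.imwrite('pics/v2.png',cv2.resize(np.vstack([a,b]),None,fx=2,fy=2,interpolation=cv2.INTER_CUBIC))
E
```

```text
lift t=4.9 [ 0.4145 -0.3373  0.2771] gap 0.0495 F [-0.5  0.3 -1.9]
over t=7.1 [ 0.6012 -0.1016  0.2782] gap 0.0493 F [-0.3  0.1 -2.1]
low t=9.0 [ 0.6016 -0.1007  0.1095] gap 0.0497 F [-0.2  0.7 -2.2]
open t=9.9 [ 0.6015 -0.1008  0.1097] gap 0.0915 F [-0.9  0.6  0.2]
up t=10.9 [ 0.6008 -0.1009  0.2372] gap 0.0916 F [ 0.3  0.8 -0.7]
```

View pics/v2.png

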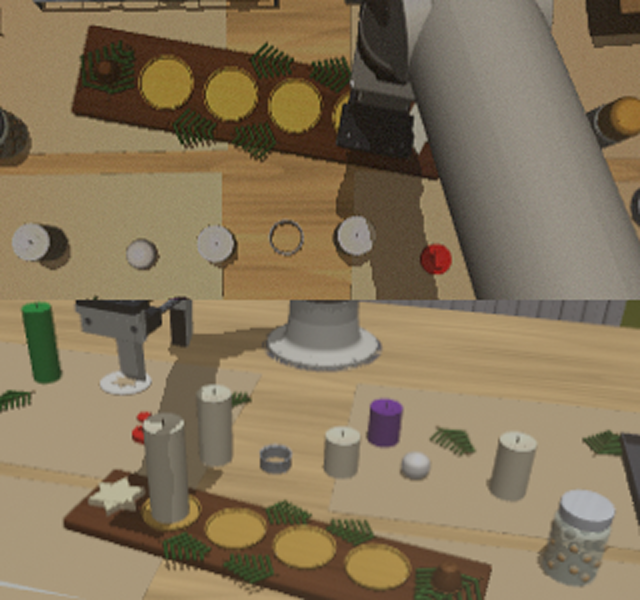

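candle_135 stands on plate_a, with its base at about (168,515) in the lower crop. I'll check its centring numerically before doing the next one.

```bash
python3 - <<'E'
from act import *
cs=viewer.get_calibration('scene'); s=cv2.imread('pics/scene2.png')
big=cv2.resize(s[190:290,220:340],None,fx=6,fy=6,interpolation=cv2.INTER_CUBIC)
def dr(r,z,col,p):
    u=proj(cs,[[p[0]+r*np.cos(t),p[1]+r*np.sin(t),z] for t in np.linspace(0,6.28,80)])
    for a in u: cv2.circle(big,tuple(np.round((a-[220,190]+.5)*6).astype(int)),1,col,-1)
for k in 'ab': dr(.039,.026,(255,0,0),Pl[k])
dr(.025,.021,(0,0,255),Pl['a']); dr(.025,.156,(0,0,255),Pl['a'])
cv2.imwrite('pics/big2.png',big)
E
```

```text
(no output)
```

View pics/big2.png

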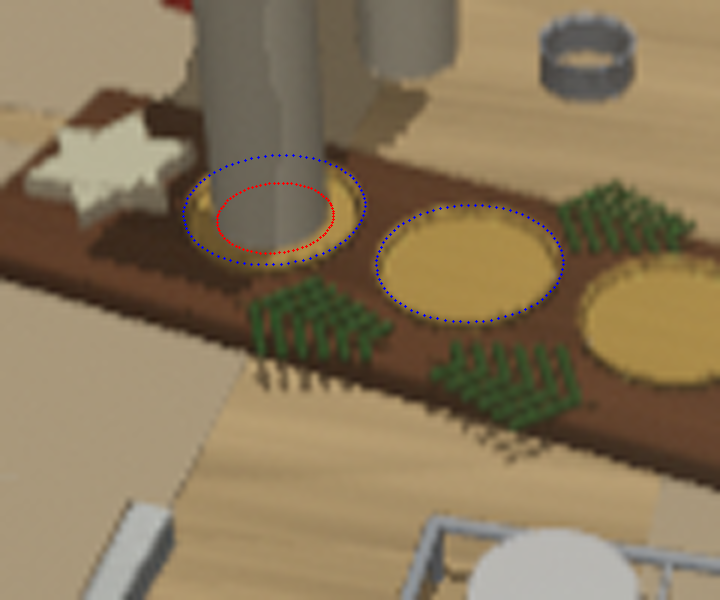

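The plate outlines match and the base sits about 2–3 mm off centre, well inside the 10 mm margin. Doing candle_110, then candle_85.

```bash
cat > vw.py <<'E'
from act import *
def shots(n):
    for k in('top','scene'):
        im=viewer.get_image(k); cv2.imwrite(f'pics/{k}{n}.png',im[:,:,::-1])
    a=cv2.imread(f'pics/top{n}.png')[100:250,160:480];b=cv2.imread(f'pics/scene{n}.png')[120:270,180:500]
    cv2.imwrite(f'pics/v{n}.png',cv2.resize(np.vstack([a,b]),None,fx=2,fy=2,interpolation=cv2.INTER_CUBIC))
E
python3 - <<'E'
from vw import *
pick(110,ROW); place(110,'b',ROW); shots(3)
E
```

```text
above t=11.7 [ 0.4348 -0.09    0.2004] gap 0.0920 F [-0.2 -0.   0.8]
down t=13.0 [ 0.4347 -0.0896  0.0637] gap 0.0919 F [-0.1 -0.7  0.4]
closed t=13.7 [ 0.434  -0.0896  0.0632] gap 0.0497 F [ 0.1 -1.2  0.3]
lift t=15.2 [ 0.4334 -0.0895  0.2524] gap 0.0496 F [-1.1  0.1 -1.6]
over t=16.6 [ 0.6172 -0.01    0.2531] gap 0.0495 F [ 0.4  0.8 -1.4]
low t=18.6 [ 0.6178 -0.0093  0.0845] gap 0.0499 F [-0.1 -0.3 -1.8]
open t=19.4 [ 0.6177 -0.0094  0.0847] gap 0.0915 F [-0.8  0.1  0.8]
up t=20.4 [ 0.617  -0.0097  0.2122] gap 0.0920 F [ 0.1 -0.1  0.8]
```

View pics/v3.png

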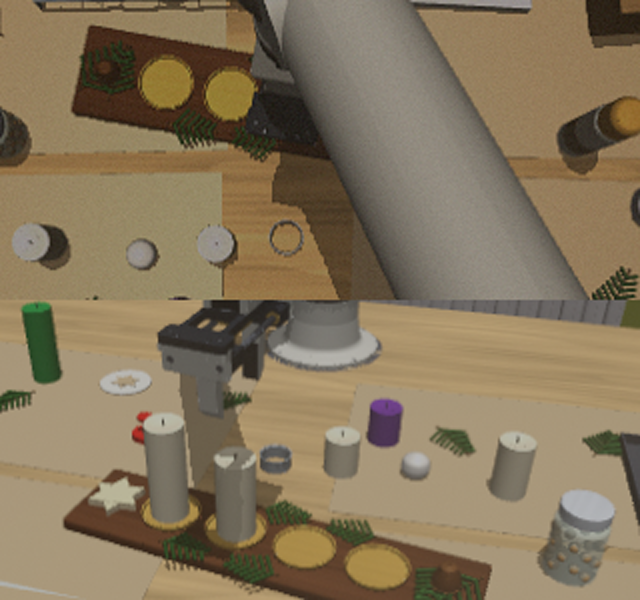

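The image shows candle_110 standing in plate_b at (235,530), with candle_135 unchanged. Next is candle_85.

```bash
python3 - <<'E'
from vw import *
pick(85,ROW); place(85,'c',ROW); shots(4)
E
```

```text
above t=22.0 [0.4244 0.3333 0.1998] gap 0.0920 F [-0.1 -0.8  0.4]
down t=23.5 [0.4236 0.3348 0.0389] gap 0.0920 F [ 0.3 -0.5 -0. ]
closed t=24.2 [0.4231 0.3344 0.0382] gap 0.0497 F [-0.6 -0.4  0.4]
lift t=25.7 [0.4227 0.3338 0.2273] gap 0.0498 F [-0.1  0.7 -0.9]
over t=28.0 [0.6331 0.0814 0.2284] gap 0.0496 F [ 0.  -0.3 -1.3]
low t=29.9 [0.6335 0.0807 0.0595] gap 0.0498 F [-0.4  0.  -1.2]
open t=30.8 [0.6335 0.0806 0.0597] gap 0.0920 F [ 0.4  0.9 -0.5]
up t=31.8 [0.6328 0.0802 0.1872] gap 0.0920 F [ 0.2 -0.3 -0.4]
```

View pics/v4.png

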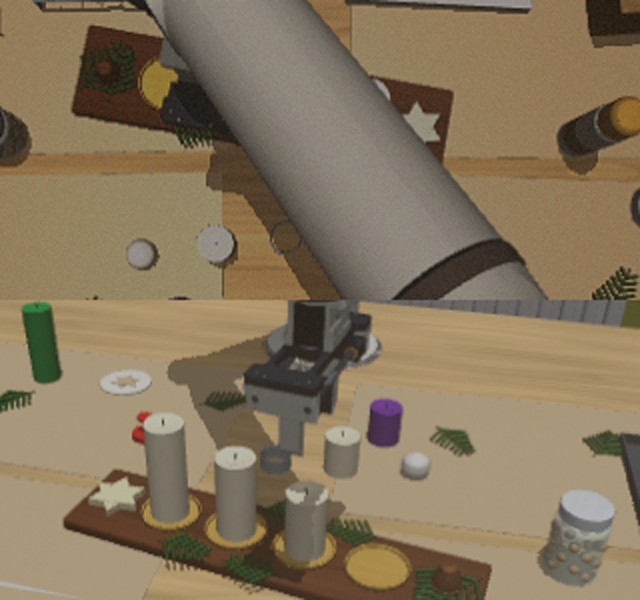

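candle_85 stands in plate_c at (305,545). Last is candle_60 onto plate_d.

```bash
python3 - <<'E'
from vw import *
pick(60,ROW); place(60,'d',ROW); 
x,y,z=manip.current_tool_pos(); manip.servo_line([x,y,.3],vel=.2)
for p in ([.45,.3,.3],[.42,.36,.3]):
    try: manip.move_pose(p,quat(best(p,ROW))); st('away')
    except Exception as e: print(e)
shots(5)
E
```

```text
above t=32.8 [0.4253 0.0956 0.2006] gap 0.0917 F [0.5 0.  0.1]
down t=34.5 [0.424  0.0958 0.0137] gap 0.0916 F [-0.4 -0.7  0.1]
closed t=35.2 [0.4235 0.0958 0.0132] gap 0.0498 F [-0.2 -0.3  1. ]
lift t=36.6 [0.4229 0.0956 0.2025] gap 0.0495 F [-0.4 -0.2 -1. ]
over t=38.4 [0.6492 0.1711 0.2032] gap 0.0495 F [ 0.3  0.9 -0.9]
low t=40.3 [0.6496 0.1715 0.0345] gap 0.0495 F [-0.3  0.4 -0.7]
open t=41.2 [0.6496 0.1714 0.0347] gap 0.0915 F [-0.8 -0.5 -0.7]
up t=42.2 [0.649  0.1709 0.1621] gap 0.0918 F [-0.1 -0.3 -0.1]
away t=43.9 [0.4518 0.2987 0.2997] gap 0.0918 F [ 0.2 -0.2 -0.8]
away t=44.3 [0.4208 0.3606 0.2998] gap 0.0921 F [ 0.6 -0.6 -0.3]
```

View pics/v5.png

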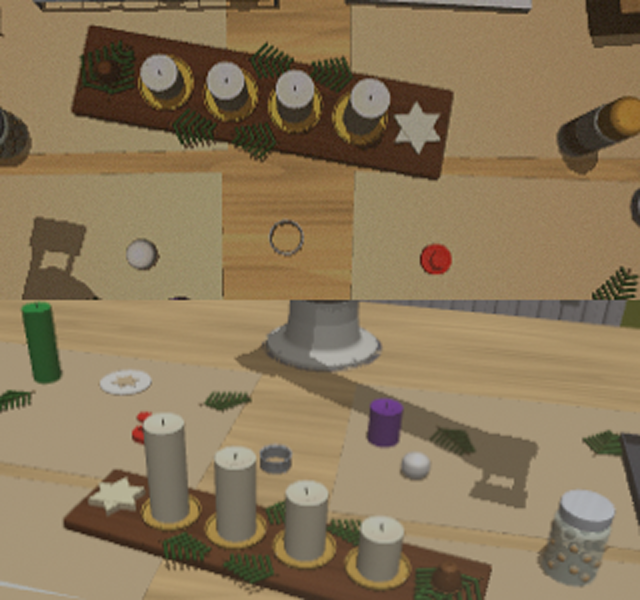

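The image shows all four candles upright in their plates, falling in height from the star. The can and jar haven't moved. I'll measure the candle centres against the plate centres.

```bash
python3 - <<'E'
from act import *
c=viewer.get_calibration('top'); top=cv2.imread('pics/top5.png'); g=cv2.cvtColor(top,cv2.COLOR_BGR2HSV)
m=((g[:,:,2]>110)&(g[:,:,1]<50)).astype(np.uint8)*255
m=cv2.morphologyEx(m,cv2.MORPH_CLOSE,np.ones((3,3)))
hh=dict(a=.156,b=.131,c=.106,d=.081)
for q in cv2.findContours(m[100:200],cv2.RETR_EXTERNAL,cv2.CHAIN_APPROX_NONE,offset=(0,100))[0]:
    if cv2.contourArea(q)<100: continue
    e=cv2.fitEllipse(q)
    for k in Pl:
        p=onz(c,e[0],hh[k])[:2]-Pl[k]
        if np.linalg.norm(p)<.03: print(k,np.round(e[0],1),np.round(e[1],1),'off mm',(p*1000).round(1))
a,b=cv2.imread('pics/top0.png'),cv2.imread('pics/top5.png')
print('can diff',np.abs(a[140:190,435:490].astype(int)-b[140:190,435:490]).mean())
cs=viewer.get_calibration('scene'); s=cv2.imread('pics/scene5.png')
big=cv2.resize(s[160:290,220:400],None,fx=4.4,fy=4.4,interpolation=cv2.INTER_CUBIC)
for k in Pl:
  for r,z,col in((.039,.026,(255,0,0)),(.025,.021,(0,0,255)),(.025,hh[k],(0,0,255))):
    for a in proj(cs,[[Pl[k][0]+r*np.cos(t),Pl[k][1]+r*np.sin(t),z] for t in np.linspace(0,6.28,80)]): cv2.circle(big,tuple(np.round((a-[220,160]+.5)*4.4).astype(int)),1,col,-1)
cv2.imwrite('pics/big5.png',big)
E
```

```text
a [344.7 148.7] [18.5 19. ] off mm [ 0.3 -1. ]
b [307. 144.] [18.2 18.4] off mm [0.4 0.5]
c [272.4 139.9] [17.3 18.2] off mm [0.  0.3]
d [239.  136.1] [16.8 17.4] off mm [-0.6  0.6]
can diff 5.133212121212122
```

View pics/big5.png

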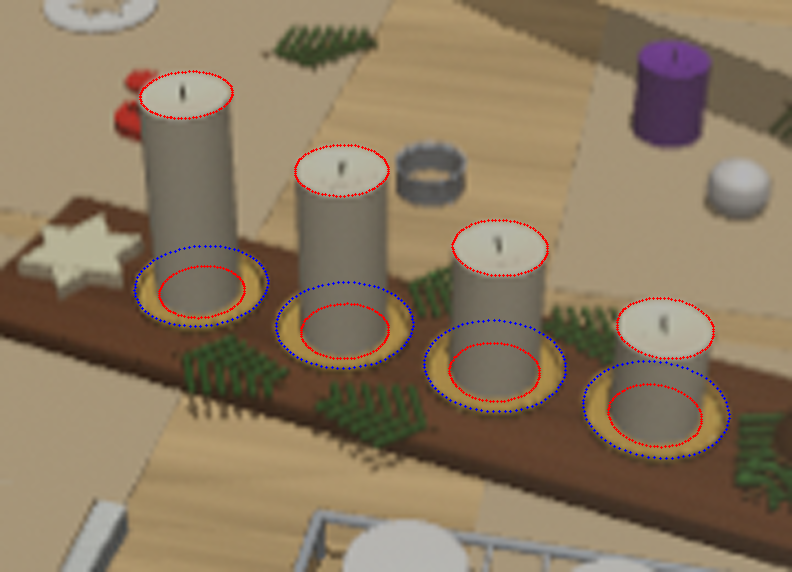

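All four candles are centred within about 2–3 mm in both views, standing flat inside their rims, and the can region is unchanged apart from image noise. Handing in.

```bash
python3 - <<'E'
from bench import manip
manip.hand_in(); print(manip.current_clock())
E
```

```text
the job is handed in; nothing more can be done
the job is handed in; nothing more can be done
```

The four candles now stand upright on their plates: 135 mm on plate_a next to the star, 110 mm on plate_b, 85 mm on plate_c and 60 mm on plate_d. None fell over on the way. I handed in at about 44 s on the robot's clock (limit 96 s), with the arm raised and clear of everything.

- **Centring:** the top view put every candle within about 1 mm of its plate's centre. The scene view showed about 1 px of offset, or 2–3 mm, for the 135 mm candle. That is a small disagreement, well inside the 10 mm of room around each candle.
- **Forces:** the wrist readings, taken between moves, stayed under about 3 N.
- **Spray can:** it was never touched, and before-and-after pictures of it differ only by image noise.

No check failed, but the hand-in gives no verdict.

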